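# Tip a tray of finds into its carton

## Task

Push the open carton up squarely against the front board of the tipping stand, without ramming it. Then tip the hinged tray by raising its lip so that all five finds slide over the pouring edge into the carton, and lower the tray gently back to level without letting it drop; the carton stays at the stand and everything else on the bench is left alone.

Things in the scene. Friction and masses are not known exactly. Their poses are not given: they have to be found in the camera images.
- stand: Plywood tipping stand, fixed. Origin on the bench below the middle of the tray's hinge line; +x level towards the tray's lifting end, -x to the pouring end where the carton belongs, y along the hinge, z up. Front board 230 wide, 108 high, outer face at x = -12 mm. Side boards at y = +/-85 mm reach to x = 120 mm; beyond that the space under the tray is open down to the bench.
- stand_face (a point): Middle of the outer face of the stand's front board, 40 mm above the bench; axes as the stand's.
- tray (a joint): Tilt of the grey sheet-metal tray (about 0.45 kg), rad: 0 = level, at rest on a stop; grows as the lifting end is raised, up to a stop at 1.15. Plain free hinge: let go, the tray falls back. The finds start to slide somewhere between 0.4 and 0.9 rad; how steep it must be is not known beforehand.
- tray_hinge (a point): Middle of the hinge line, on the tray's underside, 122 mm above the bench. Tray axes, when level as the stand's. The flat floor, 6 thick, 172 wide, runs from x = -35 mm (open pouring edge, no wall, overhangs the front board) to x = +215 mm (end of the lip). Walls 6 thick, rising 35 above the floor, along both sides and across the lifting end, whose outer face is at x = 190 mm.
- tray_lip (a point): Middle of the outer edge, on the underside, of the tray's lip: a bare flat strip of the floor, 25 mm wide beyond the end wall, 6 thick, 172 long, free underneath. 215 mm from the hinge line; 122 mm above the bench when level. Axes as the tray's.
- carton: Open empty cardboard carton, loose, 200 (x) by 230 (y) by 85 mm high, walls 6, about 0.4 kg; slides on the bench under a few newtons. Origin under its centre; its +x wall belongs against the stand's front board. At the start it stands 50 to 120 mm off, slightly askew. The tray's pouring edge passes over its rim when it is home.
- carton_near (a point): Middle of the outer face of the carton's +x wall (towards the stand), 40 mm above the bench; axes as the carton's.
- sherd: Curved terracotta potsherd, 66 x 46 x 18 mm, one of the five finds lying loose in the tray at the start. Origin at its middle, x along its length.
- rimsherd: Terracotta rim sherd, L section, 62 x 37 x 24 mm, one of the five finds lying loose in the tray at the start. Origin at its middle, x along its length.
- whetstone: Grey stone block, 66 x 30 x 24 mm, one of the five finds lying loose in the tray at the start. Origin at its middle, x along its length.
- tile: Brick tile fragment with a nib, 60 x 36 x 24 mm, one of the five finds lying loose in the tray at the start. Origin at its middle, x along its length.
- core: Pale stone core, stepped lump, 63 x 42 x 30 mm, one of the five finds lying loose in the tray at the start. Origin at its middle, x along its length.
- notebook: Green notebook lying on the bench beyond the tray's lifting end, 150 x 210 x 16 mm; bystander, loose: leave alone. Origin under its centre.
- lens: Round hand lens with a bar handle along its -x, 10 mm high, lens 72 mm across, 154 mm long in all; origin under the lens; bystander, loose: leave alone.
- gluejar: Closed jar, 56 mm across, 85 mm high; bystander, loose: leave alone. Origin under its centre.
- binder: Black binder lying flat, 250 x 290 x 55 mm; bystander, loose: leave alone. Origin under its centre.
Things that resemble listed ones, but are neither listed nor needed, are in the scene too. Leave any black look-alike of the rimsherd alone. What is shaped like the sherd but purple is not meant.

How it is judged:
By the outcome, as a careful person would: the job done as asked, in the order asked, and still so for the second after the job is handed in, with the robot touching nothing.
It also fails if it takes over 64 s, if anything falls off the work surface, if the arm or the gripper's body presses on something with over 40 N, if the wrist force passes 120 N, or if a joint passes its speed limit or range.

## Robot

A 6-joint arm with a two-finger parallel gripper is mounted at the origin on the work surface. World frame = base frame: x ahead of the robot, y to its left, z up, the work surface at z = 0. Lengths are in m, angles in degrees, forces in N, time in s.
With the tool pointing down it reaches from about 0.375 to 0.9 m from the base axis. Payload 3.1 kg.
Tool frame: the origin (TCP) lies on the front face of the gripper's body, between the roots of the fingers; the fingertips stand 70 mm ahead of it and the grasp point (between the pads) lies 51 mm ahead of it (bot.tip_extent is the distance from the TCP to the fingertips, in m); z points along the fingers, x is the direction in which the jaws open and shut, and the axes are right-handed (so a half turn about z gives the same grasp; the last joint's range is limited). The gripper opens to 87 mm and grips with 3 to 60 N. Pads are 19 mm wide; open, the fingers measure 117 mm over their backs; the gripper's body (75 mm by 190 mm) begins 51 mm behind the grasp point.
Start: joints at [66.205, 30.224, 82.088, -0, 67.689, -10.227], TCP at [0.147, 0.608, 0.292] pointing down, gripper open.
Joint ranges: [-176.69, 176.69], [-43.24, 126.21], [12.49, 139.97], [-82, 262], [0, 151.66], [-163.58, 163.58]. Speed limits (degrees/s): [159.86, 159.86, 180, 180, 180, 180].

## Interface

Orientations are given as a 3x3 rotation matrix whose columns are the frame's x, y, z axes.
In Python, from rig import bot, viewer, ticket gives the robot as it stands. The module is installed in compiled form; this text tells all that it offers.
- The arm moves only by the tool arm_command, never from a script. Its argument "targets" is a list of rows, each an object with "rot": the turn, a rotation vector about the tool's x, y, z in degrees, a list of three; "offset": the shift along the tool's x, y, z in cm, a list of three; "gripper": the closure, from 0 (fully open) to 1 (shut). A call has 1 to 8 rows; each row is the pose to reach, as a shift and turn from the pose commanded when the call began, along the tool's axes at that moment; what a row does not reach only later rows make up. A row lasts 1/10 s, in which the tool goes at most 50 mm and 8.59 degrees, less where a joint would pass 70% of its speed; a pose out of reach is approached as far as the arm can. A call with a gripper value outside its range is refused whole. The fingers move at their own pace and stop on an object; the grip force is fixed at half the most. Time passes only in rows, so rows that repeat a pose let the fingers close. It gives the time, the measured TCP pose, the force and the opening at its end, in the units of the state.
- bot.read_state(): the state, without advancing time (a new reading comes with each control period).
- viewer.capture(name): name is "side" or "top" or "wrist"; returns a dict with "frame" (384x512x3 uint8, red, green, blue), "fx", "fy", "cx", "cy" (pixels), "view" (4x4, takes a point from world to camera coordinates). Camera axes: x right, y down, z forward; pixel columns grow to the right and rows downward; lengths in m; the calibration is good to about 2 mm. A picture is of the moment at which its call begins. There is no depth.
- ticket.hand_in(): hands the job in, once; it reports no verdict.
The state is a dict: "time_s": time; "joint_positions": joint angles; "qvel": joint speeds; "tau": joint torques, N m; "position": TCP position; "tcp_rot": TCP orientation; "force": force on the tool from outside, world axes, zero at the start; "moment": the same for the moment, N m; "opening": opening from 0.0 (shut) to 1.0 (fully open).
Only numpy, scipy, OpenCV 4.12 (cv2) and the standard library are available. Lean on these libraries where they do the work, as an engineer would, in place of code of your own. Each camera call takes 0.05 s, during which the arm holds its last target. There are 200 camera calls.

## Working session

There is one attempt and no reset: what is moved stays moved. The work goes in short steps, Python scripts to look and compute and a tool call to move; the robot and the scene stay as the last step left them, time stands still between calls to the robot, and variables do not carry over. Pictures are saved under pics/ and viewed, about 8 in all and at most 12, crops included, and the job is handed in when it is done.

Besides the shell and the picture viewer there is one more tool, called after ">>>" as name([rows], argument=value, ...), one row to a line, values as JSON. arm_command: Moves the arm, as the interface text tells. Its arguments: {"type":"object","properties":{"targets":{"type":"array"}},"required":["targets"]}

```bash
mkdir -p pics
python3 - <<'E'
from rig import bot, viewer
import cv2, numpy as np, pickle
s=bot.read_state()
for k,v in s.items(): print(k,np.round(v,3).tolist())
print(bot.tip_extent)
d={}
for n in("side","top","wrist"):
    c=viewer.capture(n); d[n]=c
    cv2.imwrite(f"pics/{n}0.png",c["frame"][:,:,::-1])
    print(n,c["fx"],c["cx"],c["cy"],np.round(c["view"],3).tolist())
pickle.dump(d,open("c0.pkl","wb"))
E
```

```text
time_s 0.0
joint_positions [66.204, 30.28, 82.154, -0.002, 67.689, -10.228]
qvel [-0.082, -0.021, 0.061, -0.053, -0.027, 0.115]
tau [-0.001, -44.003, -17.66, 0.063, 0.058, -0.0]
position [0.146, 0.607, 0.291]
tcp_rot [[0.235, 0.972, -0.001], [0.972, -0.235, -0.002], [-0.002, -0.0, -1.0]]
force [-0.203, -0.696, 0.182]
moment [0.041, 0.013, 0.03]
opening 0.998
0.0697
side 433.2912329161665 256.4967097761848 199.69985824563526 [[-0.704, -0.71, -0.022, 0.331], [-0.407, 0.428, -0.807, 0.352], [0.582, -0.559, -0.591, 1.282], [0.0, 0.0, 0.0, 1.0]]
top 362.58715391997214 253.48930576955237 198.85973526353516 [[-0.007, -1.0, 0.014, -0.076], [-0.995, 0.005, -0.1, 0.569], [0.1, -0.015, -0.995, 1.173], [0.0, 0.0, 0.0, 1.0]]
wrist 292.78336210418473 258.66930321982204 191.42731391821857 [[0.233, 0.972, -0.003, -0.624], [0.926, -0.221, 0.305, -0.038], [0.296, -0.074, -0.952, 0.394], [0.0, 0.0, 0.0, 1.0]]
```

View pics/top0.png

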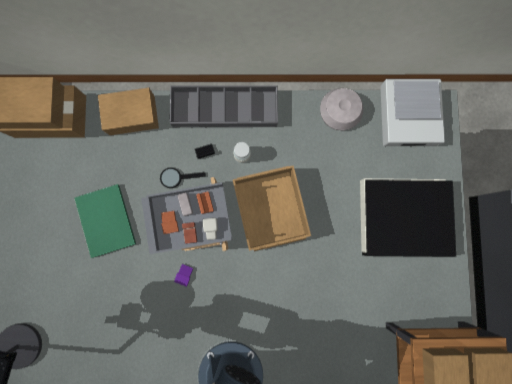

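View pics/side0.png

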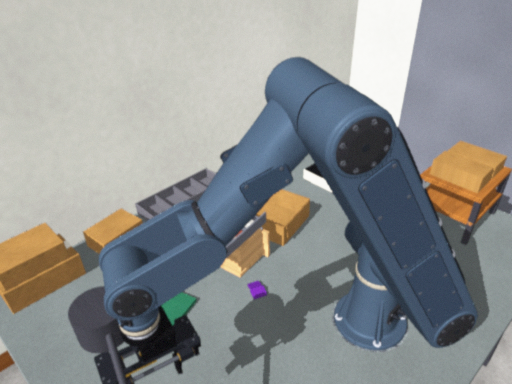

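The top view shows the tray at about (190,218), its lifting end to the left, with the carton at (270,208), notebook at (105,220), lens at (180,178), jar at (241,152), black look-alike at (205,152) and purple one at (184,274). The side view is mostly blocked by the arm.

```bash
cat > h.py <<'E'
import numpy as np, cv2
def ray(c,uv,z):
    V=np.array(c["view"]);R=V[:3,:3];o=-R.T@V[:3,3]
    d=R.T@np.array([(uv[0]-c["cx"])/c["fx"],(uv[1]-c["cy"])/c["fy"],1])
    return o+d*(z-o[2])/d[2]
def proj(c,p):
    V=np.array(c["view"]);q=V[:3,:3]@np.array(p)+V[:3,3]
    return np.array([c["fx"]*q[0]/q[2]+c["cx"],c["fy"]*q[1]/q[2]+c["cy"]])
E
python3 - <<'E'
import pickle,cv2,numpy as np
from h import *
c=pickle.load(open("c0.pkl","rb"))["top"];f=c["frame"]
hsv=cv2.cvtColor(f,cv2.COLOR_RGB2HSV)
def big(m,roi):
    k=np.zeros_like(m);x0,y0,x1,y1=roi;k[y0:y1,x0:x1]=m[y0:y1,x0:x1]
    k=cv2.morphologyEx(k,cv2.MORPH_OPEN,np.ones((3,3),np.uint8))
    cs,_=cv2.findContours(k,cv2.RETR_EXTERNAL,cv2.CHAIN_APPROX_NONE)
    return max(cs,key=cv2.contourArea)
brown=cv2.inRange(hsv,(8,60,40),(25,255,255))
q=big(brown,(231,160,320,260)); print("carton",cv2.minAreaRect(q))
g=big(cv2.inRange(hsv,(40,80,30),(85,255,255)),(60,170,150,270)); r=cv2.minAreaRect(g);print("notebook",r)
print([np.round(ray(c,p,.016),3).tolist() for p in cv2.boxPoints(r)])
for p in [(190,190),(150,220),(165,240),(155,200),(120,270),(228,220)]: print(p,f[p[1],p[0]],hsv[p[1],p[0]])
cv2.imwrite("pics/crop.png",cv2.resize(f[150:270,140:320,::-1],None,fx=4.4,fy=4.4,interpolation=cv2.INTER_CUBIC))
E
```

```text
carton ((271.4999694824219, 208.00003051757812), (75.2779312133789, 64.0787582397461), 76.86598205566406)
notebook ((104.53851318359375, 220.63333129882812), (63.214996337890625, 46.455875396728516), 73.88658142089844)
[[0.58, 0.519, 0.016], [0.623, 0.373, 0.016], [0.42, 0.309, 0.016], [0.38, 0.454, 0.016]]
(190, 190) [72 74 78] [110  20  78]
(150, 220) [120 123 129] [110  18 129]
(165, 240) [80 82 86] [110  18  86]
(155, 200) [83 85 89] [110  17  89]
(120, 270) [119 126 123] [ 77  14 126]
(228, 220) [108 111 115] [107  16 115]
```

View pics/crop.png

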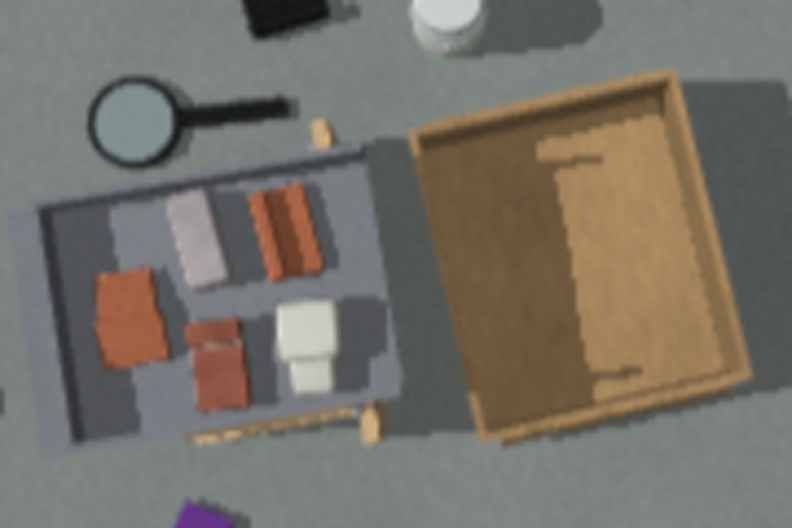

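Run:
```python
import pickle
from h import *
c=pickle.load(open("c0.pkl","rb"))["top"]
o=lambda p:(140+(p[0]+.5)/4.4-.5,150+(p[1]+.5)/4.4-.5)
P=lambda n,p,z:(print(n,np.round(ray(c,o(p),z)[:2],4)),ray(c,o(p),z)[:2])[1]
ca=[P(n,p,.085) for n,p in dict(TL=(411,132),TR=(677,70),BR=(750,378),BL=(482,440)).items()]
print("carton ctr",np.mean(ca,0),[np.round(np.linalg.norm(ca[i]-ca[i-1]),3) for i in range(4)])
def ang(a,b): return np.degrees(np.arctan2(*(b-a)[::-1]))
# carton +x axis points from far side (right) to near side (left)
print("carton +x dir",ang(ca[1],ca[0]),ang(ca[2],ca[3]),"y->x",ang(ca[3],ca[0])+90,ang(ca[2],ca[1])+90)
l1=P("lip top",(10,213),.128);l2=P("lip bot",(42,455),.128)
e1=P("pour t",(368,150),.128);e2=P("pour b",(402,395),.128)
w1=P("w tl",(40,205),.163);w2=P("w tr",(365,146),.163);
b1=P("board t",(321,133),.108);b2=P("board b",(371,423),.108)
print("stand x",ang(e1,l1),ang(e2,l2),ang(w2,w1),"perp",ang(l2,l1)+90,ang(e2,e1)+90,ang(b2,b1)+90)
print("len",np.linalg.norm((l1+l2)/2-(e1+e2)/2),np.linalg.norm(l1-l2),np.linalg.norm(b1-b2))
print("lip mid",(l1+l2)/2,"pour mid",(e1+e2)/2,"board mid",(b1+b2)/2)
```

```text
TL [ 0.6244 -0.0145]
TR [ 0.669  -0.2075]
BR [ 0.4462 -0.2557]
BL [ 0.4038 -0.0645]
carton ctr [ 0.53583968 -0.13555367] [np.float64(0.226), np.float64(0.198), np.float64(0.228), np.float64(0.196)]
carton +x dir 103.00417241501462 102.49578240006878 y->x 102.76374655526911 102.18514870300274
lip top [0.5627 0.2595]
lip bot [0.3976 0.234 ]
pour t [0.6053 0.0135]
pour b [ 0.4363 -0.01  ]
w tl [0.5643 0.2295]
w tr [0.603  0.0131]
board t [0.6204 0.048 ]
board b [0.417  0.0125]
stand x 99.8161058734653 99.02090704234115 100.13374381830634 perp 98.79217669378448 97.89886727385448 99.90782801638154
len 0.24835223753057403 0.1670740055054148 0.20655068186903186
lip mid [0.48015591 0.24676706] pour mid [0.52080665 0.0017643 ] board mid [0.51869239 0.03027149]
```

>>> arm_command([
  {"rot": [0,0,67],"offset": [-19,30.7,0],"gripper": 0},
  {"rot": [0,0,67],"offset": [-19,30.7,0],"gripper": 0},
  {"rot": [0,0,67],"offset": [-19,30.7,0],"gripper": 0},
  {"rot": [0,0,67],"offset": [-19,30.7,0],"gripper": 0},
  {"rot": [0,0,67],"offset": [-19,30.7,0],"gripper": 0},
  {"rot": [0,0,67],"offset": [-19,30.7,0],"gripper": 0},
  {"rot": [0,0,67],"offset": [-19,30.7,0],"gripper": 0},
  {"rot": [0,0,67],"offset": [-19,30.7,0],"gripper": 0},
])

```text
time_s: 0.95
position: [0.4041, 0.3475, 0.2922]
tcp_rot: [[0.988, 0.153, 0.002], [0.153, -0.988, -0.001], [0.002, 0.001, -1.0]]
force: [0.5, -0.7, 0.3]
opening: 1.002
```

>>> arm_command([
  {"rot": [0,0,-0.5],"offset": [6.3,63.5,0],"gripper": 0},
  {"rot": [0,0,-0.5],"offset": [6.3,63.5,0],"gripper": 0},
  {"rot": [0,0,-0.5],"offset": [6.3,63.5,0],"gripper": 0},
  {"rot": [0,0,-0.5],"offset": [6.3,63.5,0],"gripper": 0},
  {"rot": [0,0,-0.5],"offset": [6.3,63.5,0],"gripper": 0},
  {"rot": [0,0,-0.5],"offset": [6.3,63.5,0],"gripper": 0},
  {"rot": [0,0,-0.5],"offset": [6.3,63.5,0],"gripper": 0},
  {"rot": [0,0,-0.5],"offset": [6.3,63.5,0],"gripper": 0},
])

```text
time_s: 1.75
position: [0.5047, -0.0374, 0.2922]
tcp_rot: [[0.985, 0.172, -0.0], [0.172, -0.985, 0.0], [-0.0, -0.0, -1.0]]
force: [1.0, -0.0, 0.2]
opening: 1.002
```

>>> arm_command([
  {"rot": [0,0,0],"offset": [1.8,24,0],"gripper": 0},
  {"rot": [0,0,0],"offset": [1.8,24,0],"gripper": 0},
  {"rot": [0,0,0],"offset": [1.8,24,0],"gripper": 0},
  {"rot": [0,0,0],"offset": [1.8,24,0],"gripper": 0},
  {"rot": [0,0,0],"offset": [1.8,24,0],"gripper": 0},
  {"rot": [0,0,0],"offset": [1.8,24,12],"gripper": 0},
  {"rot": [0,0,0],"offset": [1.8,24,12],"gripper": 0},
  {"rot": [0,0,0],"offset": [1.8,24,12],"gripper": 0},
])

```text
time_s: 2.55
position: [0.5611, -0.2676, 0.1671]
tcp_rot: [[0.985, 0.171, -0.007], [0.171, -0.985, 0.005], [-0.006, -0.007, -1.0]]
force: [-0.5, 0.5, -0.2]
opening: 0.998
```

Run:
```python
from rig import bot, viewer
import cv2, numpy as np, pickle
s=bot.read_state();print(np.round(s["position"],4),np.round(s["tcp_rot"],3).tolist(),np.round(s["joint_positions"],1),s["time_s"])
c=viewer.capture("side");d=viewer.capture("wrist");pickle.dump((c,d),open("c1.pkl","wb"))
cv2.imwrite("pics/s1.png",np.vstack([c["frame"][:,:,::-1][90:384]]));cv2.imwrite("pics/w1.png",d["frame"][:,:,::-1])
```

```text
[ 0.5611 -0.2676  0.1671] [[0.985, 0.171, -0.007], [0.171, -0.985, 0.005], [-0.006, -0.007, -1.0]] [-35.8  39.1  88.1   0.   53.3 -45.7] 2.55
```

View pics/w1.png

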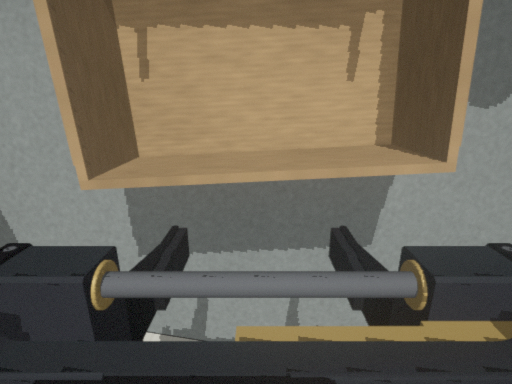

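The wrist view shows the carton's far rim from (83,188) to (455,172), centred between the open fingers, whose tips at rows 230–240 are clear of it.

>>> arm_command([
  {"rot": [0,0,0.4],"offset": [0,0,4],"gripper": 0},
  {"rot": [0,0,0.4],"offset": [0,0,6.2],"gripper": 0},
  {"rot": [0,0,0.4],"offset": [0,-1,6.2],"gripper": 0},
  {"rot": [0,0,0.4],"offset": [0,-1.6,6.2],"gripper": 0},
  {"rot": [0,0,0.4],"offset": [0,-2,6.2],"gripper": 0},
  {"rot": [0,0,0.4],"offset": [0,-2.4,6.2],"gripper": 0},
  {"rot": [0,0,0.4],"offset": [0,-2.8,6.2],"gripper": 0},
  {"rot": [0,0,0.4],"offset": [0,-3.2,6.2],"gripper": 0},
])

```text
time_s: 3.45
position: [0.5591, -0.2379, 0.1116]
tcp_rot: [[0.986, 0.166, 0.003], [0.166, -0.986, -0.003], [0.002, 0.003, -1.0]]
force: [-0.1, -2.2, 0.8]
opening: 0.999
```

>>> arm_command([
  {"rot": [0,0,0],"offset": [0,-0.4,0],"gripper": 0},
  {"rot": [0,0,0],"offset": [0,-0.8,0],"gripper": 0},
  {"rot": [0,0,0],"offset": [0,-1.2,0],"gripper": 0},
  {"rot": [0,0,0],"offset": [0,-1.6,0],"gripper": 0},
  {"rot": [0,0,0],"offset": [0,-2,0],"gripper": 0},
  {"rot": [0,0,0],"offset": [0,-2.4,0],"gripper": 0},
  {"rot": [0,0,0],"offset": [0,-2.8,0],"gripper": 0},
  {"rot": [0,0,0],"offset": [0,-3.2,0],"gripper": 0},
])

```text
time_s: 4.25
position: [0.553, -0.2052, 0.1102]
tcp_rot: [[0.986, 0.165, 0.0], [0.165, -0.986, 0.0], [0.0, -0.0, -1.0]]
force: [-0.1, -3.4, 0.1]
opening: 1.0
```

>>> arm_command([
  {"rot": [0,0,0],"offset": [0,-0.3,0],"gripper": 0},
  {"rot": [0,0,0],"offset": [0,-0.6,0],"gripper": 0},
  {"rot": [0,0,0],"offset": [0,-0.9,0],"gripper": 0},
  {"rot": [0,0,0],"offset": [0,-1.1,0],"gripper": 0},
  {"rot": [0,0,0],"offset": [0,-1.3,0],"gripper": 0},
  {"rot": [0,0,0],"offset": [0,-1.5,0],"gripper": 0},
])

```text
time_s: 4.85
position: [0.5503, -0.1906, 0.1101]
tcp_rot: [[0.986, 0.165, -0.0], [0.165, -0.986, 0.0], [-0.0, -0.0, -1.0]]
force: [1.2, -2.3, -0.6]
opening: 0.999
```

Run:
```python
from rig import bot, viewer
import cv2, numpy as np, pickle
s=bot.read_state();print(np.round(s["position"],4),np.round(s["force"],1))
d={n:viewer.capture(n) for n in("top","wrist","side")};pickle.dump(d,open("c2.pkl","wb"))
a=cv2.resize(d["top"]["frame"][140:275,140:330,::-1],(570,405),interpolation=cv2.INTER_CUBIC)
cv2.imwrite("pics/t2.png",a);cv2.imwrite("pics/w2.png",d["wrist"]["frame"][:,:,::-1]);cv2.imwrite("pics/s2.png",d["side"]["frame"][:,:,::-1])
```

```text
[ 0.5503 -0.1906  0.1101] [ 1.2 -2.3 -0.6]
```

View pics/w2.png

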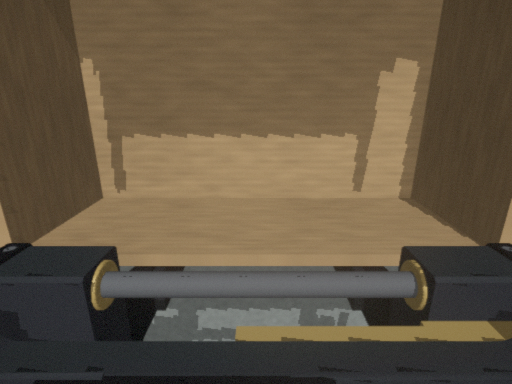

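The wrist view shows the carton square to the fingers, its far wall level at row ~200; the front board is out of view. I'll creep on, watching the force.

>>> arm_command([
  {"rot": [0,0,0],"offset": [0,-0.15,0],"gripper": 0},
  {"rot": [0,0,0],"offset": [0,-0.3,0],"gripper": 0},
  {"rot": [0,0,0],"offset": [0,-0.45,0],"gripper": 0},
])

```text
time_s: 5.3
position: [0.5496, -0.1863, 0.1102]
tcp_rot: [[0.986, 0.166, -0.0], [0.166, -0.986, 0.0], [-0.0, -0.0, -1.0]]
force: [0.8, -1.4, 0.1]
opening: 0.999
```

>>> arm_command([
  {"rot": [0,0,0],"offset": [0,-0.1,0],"gripper": 0},
  {"rot": [0,0,0],"offset": [0,-0.2,0],"gripper": 0},
])

```text
time_s: 5.5
position: [0.5493, -0.1842, 0.1102]
tcp_rot: [[0.986, 0.166, -0.0], [0.166, -0.986, 0.0], [-0.0, -0.0, -1.0]]
force: [0.3, -1.3, -0.6]
opening: 0.999
```

>>> arm_command([
  {"rot": [0,0,0],"offset": [0,-0.1,0],"gripper": 0},
  {"rot": [0,0,0],"offset": [0,-0.2,0],"gripper": 0},
])

```text
time_s: 5.7
position: [0.549, -0.1823, 0.1102]
tcp_rot: [[0.986, 0.166, -0.0], [0.166, -0.986, 0.0], [-0.0, -0.0, -1.0]]
force: [0.2, -0.9, -1.5]
opening: 0.998
```

>>> arm_command([
  {"rot": [0,0,0],"offset": [0,-0.1,0],"gripper": 0},
  {"rot": [0,0,0],"offset": [0,-0.2,0],"gripper": 0},
])

```text
time_s: 5.9
position: [0.5492, -0.1817, 0.1104]
tcp_rot: [[0.986, 0.167, 0.001], [0.167, -0.986, -0.003], [0.001, 0.003, -1.0]]
force: [-0.9, -8.0, -2.0]
opening: 1.005
```

>>> arm_command([
  {"rot": [0,0,0],"offset": [0,-0.1,0],"gripper": 0},
  {"rot": [0,0,0],"offset": [0,-0.15,0],"gripper": 0},
])

```text
time_s: 6.1
position: [0.5492, -0.1816, 0.1106]
tcp_rot: [[0.986, 0.167, 0.002], [0.167, -0.986, -0.005], [0.001, 0.005, -1.0]]
force: [-1.3, -10.1, -2.5]
opening: 1.001
```

Firm contact: motion stopped at y=-0.182 and the force rose to 10 N. I'll back away and up, then check from the top.

>>> arm_command([
  {"rot": [0,0,0],"offset": [0,1,0],"gripper": 0},
  {"rot": [0,0,0],"offset": [0,4,0],"gripper": 0},
  {"rot": [0,0,0],"offset": [0,4,-5],"gripper": 0},
  {"rot": [0,0,0],"offset": [0,4,-10],"gripper": 0},
  {"rot": [0,0,0],"offset": [-8,4,-18],"gripper": 0},
  {"rot": [0,0,0],"offset": [-8,4,-18],"gripper": 0},
  {"rot": [0,0,0],"offset": [-8,4,-18],"gripper": 0},
])

```text
time_s: 6.8
position: [0.4744, -0.2317, 0.2936]
tcp_rot: [[0.986, 0.164, 0.002], [0.164, -0.986, -0.001], [0.002, 0.002, -1.0]]
force: [0.8, 0.3, -0.3]
opening: 1.0
```

Run:
```python
from rig import bot, viewer
import cv2, numpy as np, pickle
s=bot.read_state();print(np.round(s["position"],4),np.round(s["tcp_rot"],3).tolist(),np.round(s["force"],1))
d={n:viewer.capture(n) for n in("top","wrist","side")};pickle.dump(d,open("c3.pkl","wb"))
a=cv2.resize(d["top"]["frame"][145:275,140:330,::-1],None,fx=3,fy=3,interpolation=cv2.INTER_CUBIC)
b=cv2.resize(d["side"]["frame"][:,:,::-1],None,fx=.5,fy=.5)
b=cv2.copyMakeBorder(b,0,a.shape[0]-b.shape[0],0,0,cv2.BORDER_CONSTANT)
cv2.imwrite("pics/t3.png",cv2.hconcat([a,b])[:, :800])
```

```text
[ 0.4744 -0.2317  0.2936] [[0.986, 0.164, 0.002], [0.164, -0.986, -0.001], [0.002, 0.002, -1.0]] [ 0.8  0.3 -0.3]
```

View pics/t3.png

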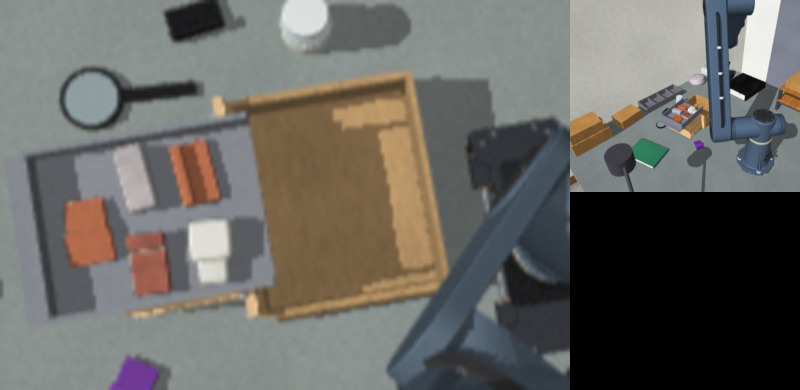

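The carton now stands square against the front board, aligned laterally, with the tray's pouring edge over its rim; bystanders and finds look undisturbed. Next I move to the lip side and tilt the tool.

>>> arm_command([
  {"rot": [0,0,0],"offset": [8.4,-58.7,0],"gripper": 0},
  {"rot": [0,0,0],"offset": [8.4,-58.7,0],"gripper": 0},
  {"rot": [0,0,0],"offset": [8.4,-58.7,0],"gripper": 0},
  {"rot": [0,0,0],"offset": [8.4,-58.7,0],"gripper": 0},
  {"rot": [0,0,0],"offset": [8.4,-58.7,0],"gripper": 0},
  {"rot": [0,0,0],"offset": [8.4,-58.7,0],"gripper": 0},
  {"rot": [0,0,0],"offset": [8.4,-58.7,0],"gripper": 0},
  {"rot": [0,0,0],"offset": [8.4,-58.7,0],"gripper": 0},
])

```text
time_s: 7.75
position: [0.4663, 0.1713, 0.2882]
tcp_rot: [[0.986, 0.166, -0.003], [0.166, -0.986, 0.0], [-0.003, -0.001, -1.0]]
force: [1.2, -0.3, -0.2]
opening: 1.001
```

>>> arm_command([
  {"rot": [0,0,0],"offset": [2.7,-18.9,0],"gripper": 0},
  {"rot": [0,0,0],"offset": [2.7,-18.9,0],"gripper": 0},
  {"rot": [0,0,0],"offset": [2.7,-18.9,0],"gripper": 0},
  {"rot": [0,0,0],"offset": [2.7,-18.9,0],"gripper": 0},
  {"rot": [-8,0,0],"offset": [2.7,-18.9,0],"gripper": 0},
])

```text
time_s: 8.25
position: [0.4614, 0.3631, 0.2878]
tcp_rot: [[0.986, 0.166, 0.022], [0.168, -0.976, -0.139], [-0.002, 0.14, -0.99]]
force: [-0.1, -1.3, -0.1]
opening: 0.998
```

>>> arm_command([
  {"rot": [-37,0,0],"offset": [0,0,0],"gripper": 0},
  {"rot": [-37,0,0],"offset": [0,0,0],"gripper": 0},
  {"rot": [-37,0,0],"offset": [0,0,0],"gripper": 0},
  {"rot": [-37,0,0],"offset": [0,0,0],"gripper": 0},
  {"rot": [-37,0,0],"offset": [0,0,0],"gripper": 0},
  {"rot": [-37,0,0],"offset": [0,0,0],"gripper": 0},
])

```text
time_s: 8.85
position: [0.4606, 0.361, 0.2858]
tcp_rot: [[0.986, 0.123, 0.115], [0.169, -0.695, -0.699], [-0.006, 0.709, -0.706]]
force: [0.2, 0.2, -0.4]
opening: 1.001
```

```bash
cat > st.py <<'E'
import numpy as np
from rig import bot
a=np.radians(99.5);X=np.array([np.cos(a),np.sin(a),0]);Y=np.array([-np.sin(a),np.cos(a),0]);Z=np.array([0,0,1.])
O=np.array([.515,.0355,0]);S=np.c_[X,Y,Z]
def show():
    s=bot.read_state();R=np.array(s["tcp_rot"]);p=S.T@(np.array(s["position"])-O)
    print("t",s["time_s"],"tcp stand mm",np.round(p*1000,1),"F stand",np.round(S.T@np.array(s["force"]),1),"j",np.round(s["joint_positions"],1))
    Q=S.T@R; print("p",np.degrees(np.arctan2(-Q[2,2],-Q[0,2])).round(1)); print(np.round(Q,3).tolist())
    return s,R,p
if __name__=="__main__": show()
E
python3 st.py
```

```text
t 8.85 tcp stand mm [ 3.300e+02 -1.000e-01  2.858e+02] F stand [ 0.1 -0.2 -0.4] j [ 41.1  39.3  77.2 -37.1  91.1  40. ]
p 44.9
[[0.004, -0.706, -0.709], [-1.0, -0.007, 0.002], [-0.006, 0.709, -0.706]]
```

>>> arm_command([
  {"rot": [0,0,0],"offset": [0,-11.3,11.3],"gripper": 0},
  {"rot": [0,0,0],"offset": [0,-11.3,11.3],"gripper": 0},
  {"rot": [0,0,0],"offset": [0,-11.3,11.3],"gripper": 0},
  {"rot": [0,0,0],"offset": [0,-11.3,11.3],"gripper": 0},
  {"rot": [0,0,0],"offset": [0,-9,13.6],"gripper": 0},
  {"rot": [0,0,0],"offset": [0,-7,15.6],"gripper": 0},
  {"rot": [0,0,0],"offset": [0,-6,16.6],"gripper": 0},
  {"rot": [0,0,0],"offset": [0,-6,16.6],"gripper": 0},
])

```text
time_s: 9.65
position: [0.4749, 0.2839, 0.1316]
tcp_rot: [[0.987, 0.115, 0.116], [0.163, -0.698, -0.697], [0.001, 0.707, -0.707]]
force: [-0.5, 1.1, 0.4]
opening: 1.002
```

```bash
python3 st.py
python3 - <<'E'
from rig import viewer
import cv2, numpy as np
w=viewer.capture("wrist")["frame"];s=viewer.capture("side")["frame"];t=viewer.capture("top")["frame"]
a=cv2.resize(s[200:300,110:260,::-1],None,fx=3.8,fy=3.8,interpolation=cv2.INTER_CUBIC)
b=cv2.resize(w[:,:,::-1],None,fx=.43,fy=.43)
cv2.imwrite("pics/s4.png",cv2.hconcat([a,cv2.copyMakeBorder(b,0,a.shape[0]-b.shape[0],0,0,cv2.BORDER_CONSTANT)]))
E
```

```text
t 9.65 tcp stand mm [251.6  -1.4 131.6] F stand [1.2 0.3 0.4] j [ 35.   48.6  88.6 -42.2  71.9  49.8]
p 45.0
[[-0.002, -0.707, -0.707], [-1.0, 0.002, 0.001], [0.001, 0.707, -0.707]]
```

View pics/s4.png

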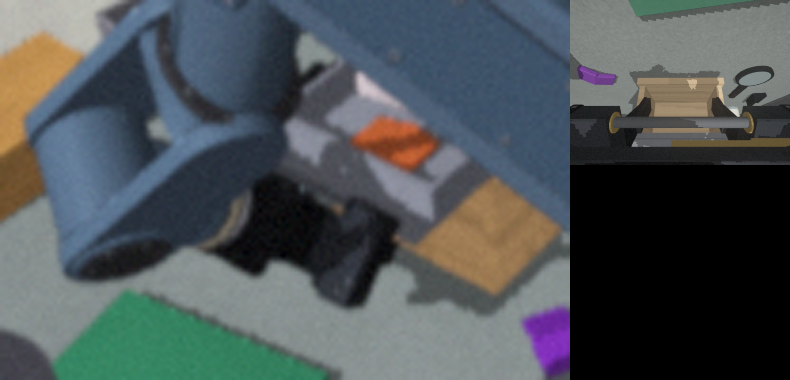

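The side view shows the gripper just outside the lip with the tray still level. The wrist view (inset) shows the fingers poised under the lip, looking beneath the tray to the front board.

```bash
cat > plan.py <<'E'
import numpy as np
def pose(th,k=.6,s=45,g=9.5):
    t=np.radians(th);p=np.radians(45+k*th)
    E=np.array([215*np.cos(t),122+215*np.sin(t)])
    return E-g*np.array([-np.sin(p),np.cos(p)])+s*np.array([np.cos(p),np.sin(p)]),p
def rows(a,ths,cur=None):
    T0,p0=pose(a)
    if cur is not None: T0=np.array(cur)
    y=np.array([-np.sin(p0),np.cos(p0)]);z=np.array([-np.cos(p0),-np.sin(p0)])
    for th in ths:
        T,p=pose(th);d=(T-T0)/10;print(th,"rot x %.1f"%np.degrees(p-p0),"off y %.2f z %.2f"%(d@y,d@z))
if __name__=="__main__":
    rows(0,[0,2,4,6,8],(251.6,131.6))
    for a in range(8,64,8): print("from",a);rows(a,[a+2,a+4,a+6,a+8])
E
python3 plan.py
```

```text
0 rot x 0.0 off y 0.96 z -1.23
2 rot x 1.2 off y 1.59 z -1.77
4 rot x 2.4 off y 2.25 z -2.29
6 rot x 3.6 off y 2.92 z -2.79
8 rot x 4.8 off y 3.60 z -3.26
from 8
10 rot x 1.2 off y 0.66 z -0.51
12 rot x 2.4 off y 1.34 z -1.00
14 rot x 3.6 off y 2.04 z -1.46
16 rot x 4.8 off y 2.75 z -1.90
from 16
18 rot x 1.2 off y 0.69 z -0.48
20 rot x 2.4 off y 1.39 z -0.93
22 rot x 3.6 off y 2.11 z -1.36
24 rot x 4.8 off y 2.85 z -1.77
from 24
26 rot x 1.2 off y 0.71 z -0.44
28 rot x 2.4 off y 1.44 z -0.86
30 rot x 3.6 off y 2.18 z -1.26
32 rot x 4.8 off y 2.94 z -1.63
from 32
34 rot x 1.2 off y 0.74 z -0.41
36 rot x 2.4 off y 1.49 z -0.79
38 rot x 3.6 off y 2.25 z -1.15
40 rot x 4.8 off y 3.02 z -1.48
from 40
42 rot x 1.2 off y 0.76 z -0.37
44 rot x 2.4 off y 1.53 z -0.72
46 rot x 3.6 off y 2.31 z -1.04
48 rot x 4.8 off y 3.10 z -1.33
from 48
50 rot x 1.2 off y 0.78 z -0.33
52 rot x 2.4 off y 1.56 z -0.64
54 rot x 3.6 off y 2.36 z -0.92
56 rot x 4.8 off y 3.16 z -1.18
from 56
58 rot x 1.2 off y 0.79 z -0.30
60 rot x 2.4 off y 1.59 z -0.56
62 rot x 3.6 off y 2.40 z -0.81
64 rot x 4.8 off y 3.22 z -1.02
```

Gentle touch-on first, then rise to 8° and 16°.

>>> arm_command([
  {"rot": [0,0,0],"offset": [0,0.4,-0.6],"gripper": 0},
  {"rot": [0,0,0],"offset": [0,0.8,-1.1],"gripper": 0},
  {"rot": [0,0,0],"offset": [0,1.0,-1.2],"gripper": 0},
  {"rot": [0.6,0,0],"offset": [0,1.3,-1.5],"gripper": 0},
  {"rot": [1.2,0,0],"offset": [0,1.6,-1.8],"gripper": 0},
  {"rot": [2.4,0,0],"offset": [0,2.3,-2.3],"gripper": 0},
  {"rot": [3.6,0,0],"offset": [0,2.9,-2.8],"gripper": 0},
  {"rot": [4.8,0,0],"offset": [0,3.6,-3.3],"gripper": 0},
])

```text
time_s: 10.6
position: [0.4747, 0.2838, 0.1797]
tcp_rot: [[0.986, 0.127, 0.108], [0.166, -0.755, -0.634], [0.001, 0.643, -0.766]]
force: [-0.0, 5.3, -1.6]
opening: 0.999
```

```bash
python3 st.py; python3 -c "
from plan import *
print([np.round(pose(t)[0],1).tolist() for t in (8,16,24)])"
```

```text
t 10.6 tcp stand mm [251.6  -1.2 179.7] F stand [ 5.2 -0.8 -1.6] j [ 33.7  42.7  89.2 -38.2  71.6  44.3]
p 50.0
[[0.001, -0.766, -0.643], [-1.0, -0.0, -0.001], [0.001, 0.643, -0.766]]
[[249.2, 180.2], [240.5, 212.4], [227.5, 243.3]]
```

>>> arm_command([
  {"rot": [1.2,0,0],"offset": [0,0.7,-0.5],"gripper": 0},
  {"rot": [2.4,0,0],"offset": [0,1.3,-1.0],"gripper": 0},
  {"rot": [3.6,0,0],"offset": [0,2.0,-1.5],"gripper": 0},
  {"rot": [4.8,0,0],"offset": [0,2.8,-1.9],"gripper": 0},
])

```text
time_s: 11.0
position: [0.4763, 0.2748, 0.2126]
tcp_rot: [[0.986, 0.135, 0.097], [0.166, -0.806, -0.568], [0.001, 0.576, -0.817]]
force: [-1.2, 8.0, -1.6]
opening: 1.0
```

>>> arm_command([
  {"rot": [1.2,0,0],"offset": [0,0.7,-0.5],"gripper": 0},
  {"rot": [2.4,0,0],"offset": [0,1.4,-0.9],"gripper": 0},
  {"rot": [3.6,0,0],"offset": [0,2.1,-1.4],"gripper": 0},
  {"rot": [4.8,0,0],"offset": [0,2.9,-1.8],"gripper": 0},
])

```text
time_s: 11.4
position: [0.4784, 0.2614, 0.2444]
tcp_rot: [[0.986, 0.142, 0.085], [0.166, -0.85, -0.499], [0.001, 0.506, -0.862]]
force: [0.0, 7.1, 0.0]
opening: 0.998
```

```bash
python3 st.py
```

```text
t 11.4 tcp stand mm [228.9  -1.2 244.4] F stand [ 7.  -1.2  0. ] j [ 28.8  33.7  90.8 -30.7  69.4  33.9]
p 59.6
[[0.001, -0.862, -0.506], [-1.0, -0.0, -0.002], [0.001, 0.506, -0.862]]
```

Run:
```python
import plan,numpy as np
def pose(th,s=45,g=9.5):
    t=np.radians(th);p=np.radians(59.4+.35*(th-24))
    E=np.array([215*np.cos(t),122+215*np.sin(t)])
    return E-g*np.array([-np.sin(p),np.cos(p)])+s*np.array([np.cos(p),np.sin(p)]),p
plan.pose=pose
for a in range(24,64,8): print("from",a,np.round(pose(a+8)[0],1));plan.rows(a,[a+2,a+4,a+6,a+8])
```

```text
from 24 [211.7 271.3]
26 rot x 0.7 off y 0.67 z -0.44
28 rot x 1.4 off y 1.36 z -0.85
30 rot x 2.1 off y 2.07 z -1.24
32 rot x 2.8 off y 2.78 z -1.60
from 32 [192.3 297. ]
34 rot x 0.7 off y 0.71 z -0.38
36 rot x 1.4 off y 1.43 z -0.73
38 rot x 2.1 off y 2.17 z -1.06
40 rot x 2.8 off y 2.91 z -1.37
from 40 [169.7 319.9]
42 rot x 0.7 off y 0.74 z -0.32
44 rot x 1.4 off y 1.49 z -0.61
46 rot x 2.1 off y 2.25 z -0.87
48 rot x 2.8 off y 3.02 z -1.12
from 48 [144.1 339.5]
50 rot x 0.7 off y 0.77 z -0.25
52 rot x 1.4 off y 1.54 z -0.48
54 rot x 2.1 off y 2.32 z -0.68
56 rot x 2.8 off y 3.11 z -0.86
from 56 [116.2 355.7]
58 rot x 0.7 off y 0.78 z -0.19
60 rot x 1.4 off y 1.57 z -0.35
62 rot x 2.1 off y 2.37 z -0.48
64 rot x 2.8 off y 3.17 z -0.59
```

>>> arm_command([
  {"rot": [0.7,0,0],"offset": [0,0.7,-0.4],"gripper": 0},
  {"rot": [1.4,0,0],"offset": [0,1.4,-0.9],"gripper": 0},
  {"rot": [2.1,0,0],"offset": [0,2.1,-1.2],"gripper": 0},
  {"rot": [2.8,0,0],"offset": [0,2.8,-1.6],"gripper": 0},
])

```text
time_s: 11.8
position: [0.481, 0.2453, 0.2724]
tcp_rot: [[0.986, 0.146, 0.078], [0.166, -0.873, -0.458], [0.001, 0.465, -0.885]]
force: [-0.0, 4.0, -0.9]
opening: 1.001
```

>>> arm_command([
  {"rot": [0.4,0,0],"offset": [0,0.4,-0.2],"gripper": 0},
  {"rot": [0.7,0,0],"offset": [0,0.7,-0.4],"gripper": 0},
  {"rot": [1.1,0,0],"offset": [0,1.1,-0.6],"gripper": 0},
  {"rot": [1.4,0,0],"offset": [0,1.4,-0.7],"gripper": 0},
  {"rot": [1.8,0,0],"offset": [0,1.8,-0.9],"gripper": 0},
  {"rot": [2.1,0,0],"offset": [0,2.2,-1.1],"gripper": 0},
  {"rot": [2.5,0,0],"offset": [0,2.5,-1.2],"gripper": 0},
  {"rot": [2.8,0,0],"offset": [0,2.9,-1.4],"gripper": 0},
])

```text
time_s: 12.6
position: [0.4838, 0.2259, 0.2971]
tcp_rot: [[0.986, 0.15, 0.069], [0.165, -0.894, -0.417], [-0.001, 0.423, -0.906]]
force: [0.9, 1.6, -2.1]
opening: 0.999
```

```bash
python3 st.py
cat > snap.py <<'E'
import sys,cv2,numpy as np
from rig import viewer
t=viewer.capture("top")["frame"][145:275,140:330,::-1];s=viewer.capture("side")["frame"][150:310,140:300,::-1]
a=cv2.resize(t,None,fx=2.3,fy=2.3,interpolation=cv2.INTER_CUBIC);b=cv2.resize(s,(a.shape[0],a.shape[0]),interpolation=cv2.INTER_CUBIC)
o=cv2.hconcat([a,b]);print(o.shape);cv2.imwrite("pics/%s.png"%sys.argv[1],o)
h=cv2.cvtColor(t,cv2.COLOR_BGR2HSV);m=cv2.inRange(h,(0,110,60),(9,255,255))
n,_,st,ce=cv2.connectedComponentsWithStats(m)
print("red blobs",[(st[i,4],ce[i].round().tolist()) for i in range(1,n) if st[i,4]>15])
E
python3 snap.py a1
```

```text
t 12.6 tcp stand mm [192.9  -0.6 297.1] F stand [ 1.5 -1.2 -2.1] j [ 23.5  27.1  91.3 -25.9  70.1  24.7]
p 65.0
[[0.0, -0.906, -0.423], [-1.0, -0.001, 0.001], [-0.001, 0.423, -0.906]]
(299, 736, 3)
red blobs [(np.int32(353), [110.0, 67.0])]
```

View pics/a1.png

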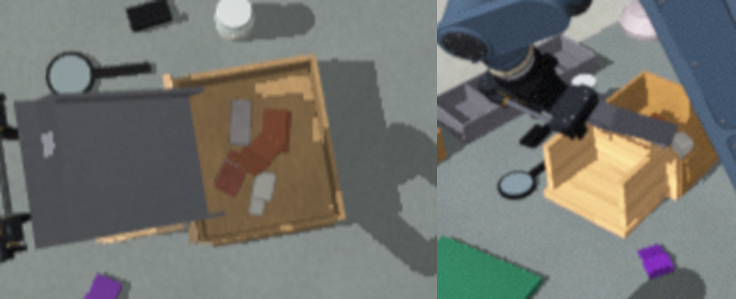

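Top view: all five finds lie in the carton — whetstone (240,120), core (262,195) and three red pieces between (230,175) and (278,130). The tray is empty and the carton is still at the board. I'll lower along the same path.

Run:
```python
import plan,numpy as np
def pose(th,s=45,g=9.5):
    t=np.radians(th);p=np.radians(59.4+.35*(th-24) if th>24 else 45+.6*th)
    E=np.array([215*np.cos(t),122+215*np.sin(t)])
    return E-g*np.array([-np.sin(p),np.cos(p)])+s*np.array([np.cos(p),np.sin(p)]),p
plan.pose=pose
for a,l in((40,[38,36,34,32,30,28,26,24]),(24,[22,20,18,16,14,12,10,8]),(8,[7,6,5,4,3.5,3,2.5,2]),(2,[1.5,1,.5,0,-.5,-1,-1.5,-2])): print("from",a,np.round(pose(l[-1])[0],1));plan.rows(a,l)
```

```text
from 40 [227.5 243.3]
38 rot x -0.7 off y -0.73 z 0.34
36 rot x -1.4 off y -1.45 z 0.71
34 rot x -2.1 off y -2.15 z 1.09
32 rot x -2.8 off y -2.84 z 1.51
30 rot x -3.5 off y -3.52 z 1.94
28 rot x -4.2 off y -4.18 z 2.40
26 rot x -4.9 off y -4.82 z 2.87
24 rot x -5.6 off y -5.45 z 3.37
from 24 [249.2 180.2]
22 rot x -1.2 off y -0.70 z 0.47
20 rot x -2.4 off y -1.38 z 0.96
18 rot x -3.6 off y -2.04 z 1.47
16 rot x -4.8 off y -2.69 z 2.00
14 rot x -6.0 off y -3.32 z 2.55
12 rot x -7.2 off y -3.93 z 3.13
10 rot x -8.4 off y -4.52 z 3.72
8 rot x -9.6 off y -5.09 z 4.33
from 8 [252.9 155.4]
7 rot x -0.6 off y -0.32 z 0.26
6 rot x -1.2 off y -0.64 z 0.53
5 rot x -1.8 off y -0.96 z 0.80
4 rot x -2.4 off y -1.27 z 1.08
3.5 rot x -2.7 off y -1.42 z 1.22
3 rot x -3.0 off y -1.58 z 1.37
2.5 rot x -3.3 off y -1.73 z 1.51
2 rot x -3.6 off y -1.88 z 1.65
from 2 [253.9 138.8]
1.5 rot x -0.3 off y -0.16 z 0.14
1 rot x -0.6 off y -0.31 z 0.27
0.5 rot x -0.9 off y -0.47 z 0.41
0 rot x -1.2 off y -0.62 z 0.55
-0.5 rot x -1.5 off y -0.78 z 0.69
-1 rot x -1.8 off y -0.93 z 0.84
-1.5 rot x -2.1 off y -1.08 z 0.98
-2 rot x -2.4 off y -1.23 z 1.13
```

>>> arm_command([
  {"rot": [-0.7,0,0],"offset": [0,-0.7,0.3],"gripper": 0},
  {"rot": [-1.4,0,0],"offset": [0,-1.4,0.7],"gripper": 0},
  {"rot": [-2.1,0,0],"offset": [0,-2.1,1.1],"gripper": 0},
  {"rot": [-2.8,0,0],"offset": [0,-2.8,1.5],"gripper": 0},
  {"rot": [-3.5,0,0],"offset": [0,-3.5,1.9],"gripper": 0},
  {"rot": [-4.2,0,0],"offset": [0,-4.2,2.4],"gripper": 0},
  {"rot": [-4.9,0,0],"offset": [0,-4.8,2.9],"gripper": 0},
  {"rot": [-5.6,0,0],"offset": [0,-5.4,3.4],"gripper": 0},
])

```text
time_s: 13.5
position: [0.4781, 0.2615, 0.2429]
tcp_rot: [[0.986, 0.143, 0.084], [0.166, -0.849, -0.502], [0.0, 0.509, -0.861]]
force: [-3.0, 5.2, 0.8]
opening: 0.999
```

>>> arm_command([
  {"rot": [-1.2,0,0],"offset": [0,-0.7,0.5],"gripper": 0},
  {"rot": [-2.4,0,0],"offset": [0,-1.4,1.0],"gripper": 0},
  {"rot": [-3.6,0,0],"offset": [0,-2.0,1.5],"gripper": 0},
  {"rot": [-4.8,0,0],"offset": [0,-2.7,2.0],"gripper": 0},
  {"rot": [-6,0,0],"offset": [0,-3.3,2.5],"gripper": 0},
  {"rot": [-7.2,0,0],"offset": [0,-3.9,3.1],"gripper": 0},
  {"rot": [-8.4,0,0],"offset": [0,-4.5,3.7],"gripper": 0},
  {"rot": [-9.6,0,0],"offset": [0,-5.1,4.3],"gripper": 0},
])

```text
time_s: 14.3
position: [0.4746, 0.2831, 0.1797]
tcp_rot: [[0.986, 0.126, 0.108], [0.166, -0.753, -0.636], [0.001, 0.645, -0.764]]
force: [-2.0, 3.9, -2.2]
opening: 1.001
```

```bash
python3 st.py
```

```text
t 14.3 tcp stand mm [250.8  -1.1 179.7] F stand [ 4.2  1.3 -2.2] j [ 33.7  42.7  89.2 -38.4  71.7  44.4]
p 49.8
[[0.001, -0.764, -0.645], [-1.0, -0.0, -0.001], [0.001, 0.645, -0.764]]
```

Pose is on path and still carrying the tray; continue more slowly to the stop.

>>> arm_command([
  {"rot": [-0.6,0,0],"offset": [0,-0.3,0.3],"gripper": 0},
  {"rot": [-1.2,0,0],"offset": [0,-0.6,0.5],"gripper": 0},
  {"rot": [-1.8,0,0],"offset": [0,-1.0,0.8],"gripper": 0},
  {"rot": [-2.4,0,0],"offset": [0,-1.3,1.1],"gripper": 0},
  {"rot": [-2.7,0,0],"offset": [0,-1.4,1.2],"gripper": 0},
  {"rot": [-3,0,0],"offset": [0,-1.6,1.4],"gripper": 0},
  {"rot": [-3.3,0,0],"offset": [0,-1.7,1.5],"gripper": 0},
  {"rot": [-3.6,0,0],"offset": [0,-1.9,1.6],"gripper": 0},
])

```text
time_s: 15.1
position: [0.474, 0.2868, 0.1555]
tcp_rot: [[0.986, 0.12, 0.115], [0.166, -0.712, -0.682], [0.0, 0.692, -0.722]]
force: [-1.6, 3.3, -2.7]
opening: 1.0
```

>>> arm_command([
  {"rot": [-0.3,0,0],"offset": [0,-0.15,0.15],"gripper": 0},
  {"rot": [-0.6,0,0],"offset": [0,-0.3,0.3],"gripper": 0},
  {"rot": [-0.9,0,0],"offset": [0,-0.45,0.4],"gripper": 0},
  {"rot": [-1.2,0,0],"offset": [0,-0.6,0.55],"gripper": 0},
  {"rot": [-1.2,0,0],"offset": [0,-0.7,0.65],"gripper": 0},
  {"rot": [-1.2,0,0],"offset": [0,-0.8,0.75],"gripper": 0},
  {"rot": [-1.2,0,0],"offset": [0,-0.9,0.85],"gripper": 0},
  {"rot": [-1.2,0,0],"offset": [0,-1.0,0.95],"gripper": 0},
])

```text
time_s: 15.9
position: [0.4744, 0.2864, 0.1426]
tcp_rot: [[0.986, 0.117, 0.118], [0.166, -0.696, -0.699], [0.0, 0.709, -0.705]]
force: [-0.4, 0.7, 0.3]
opening: 1.001
```

```bash
python3 st.py
```

```text
t 15.9 tcp stand mm [254.2  -1.4 142.6] F stand [0.8 0.3 0.3] j [ 35.2  47.7  88.3 -42.   72.9  49.1]
p 44.9
[[0.001, -0.705, -0.709], [-1.0, -0.0, -0.001], [0.0, 0.709, -0.705]]
```

>>> arm_command([
  {"rot": [0,0,0],"offset": [0,-0.8,0.8],"gripper": 0},
  {"rot": [0,0,0],"offset": [0,-2.8,-1.2],"gripper": 0},
  {"rot": [0,0,0],"offset": [0,-5,-3.4],"gripper": 0},
  {"rot": [0,0,0],"offset": [0,-7.2,-5.6],"gripper": 0},
  {"rot": [0,0,0],"offset": [0,-7.2,-5.6],"gripper": 0},
])

```text
time_s: 16.4
position: [0.4589, 0.3791, 0.1303]
tcp_rot: [[0.986, 0.118, 0.121], [0.169, -0.698, -0.696], [0.002, 0.706, -0.708]]
force: [0.2, -0.9, 0.3]
opening: 0.997
```

>>> arm_command([
  {"rot": [0,0,0],"offset": [0,14,-14],"gripper": 0},
  {"rot": [0,0,0],"offset": [0,14,-14],"gripper": 0},
  {"rot": [0,0,0],"offset": [0,14,-14],"gripper": 0},
  {"rot": [0,0,0],"offset": [0,14,-14],"gripper": 0},
  {"rot": [0,0,0],"offset": [0,14,-14],"gripper": 0},
  {"rot": [0,0,0],"offset": [0,14,-14],"gripper": 0},
])

```text
time_s: 17.0
position: [0.4593, 0.3753, 0.33]
tcp_rot: [[0.986, 0.115, 0.117], [0.164, -0.698, -0.697], [0.002, 0.707, -0.707]]
force: [-0.4, 0.4, -0.5]
opening: 1.0
```

```bash
python3 st.py; python3 snap.py a2
```

```text
t 17.0 tcp stand mm [344.3  -1.1 330. ] F stand [ 0.5  0.4 -0.5] j [ 42.1  37.3  73.5 -36.8  96.   37.7]
p 45.0
[[-0.001, -0.707, -0.707], [-1.0, 0.002, -0.001], [0.002, 0.707, -0.707]]
(299, 736, 3)
red blobs [(np.int32(388), [110.0, 67.0])]
```

View pics/a2.png

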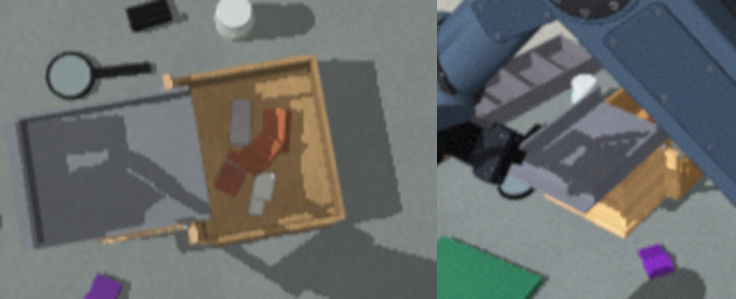

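Run:
```python
import pickle,cv2,numpy as np
from rig import viewer
from h import ray
d=pickle.load(open("c3.pkl","rb"))["top"];e=viewer.capture("top")
G=lambda c:cv2.cvtColor(c["frame"],cv2.COLOR_RGB2GRAY).astype(np.float32)
a,b=G(d),G(e)
def sh(n,x0,y0,x1,y1):
    w=np.ones((y1-y0,x1-x0),np.float32);s,r=cv2.phaseCorrelate(a[y0:y1,x0:x1].copy(),b[y0:y1,x0:x1].copy(),cv2.createHanningWindow((x1-x0,y1-y0),cv2.CV_32F));print(n,np.round(s,2),round(r,2))
sh("carton top-right",268,162,288,182);sh("right edge",270,176,292,204);sh("top edge",222,164,262,182);sh("stand post",190,172,206,188)
sh("notebook",75,180,140,262);sh("lens",155,162,190,192);sh("jar",230,140,256,166);sh("black",192,142,220,162)
# edge crossing of carton outer right wall per row, last brown column
for c in(d,e):
    h=cv2.cvtColor(c["frame"],cv2.COLOR_RGB2HSV);print([int(np.max(np.where(cv2.inRange(h,(8,60,40),(25,255,255))[y,200:300])[0])+200) for y in(175,185,195,205,215)])
```

```text
carton top-right [-0.1  -0.02] 0.97
right edge [ 0.02 -0.01] 0.89
top edge [0.01 0.08] 0.99
stand post [-0.06 -0.07] 1.04
notebook [ 0.36 -0.21] 0.25
lens [ 0.02 -0.01] 0.99
jar [0.54 0.55] 1.0
black [-0.1   0.23] 0.98
[278, 280, 281, 283, 285]
[278, 280, 281, 283, 285]
```

```bash
python3 -c "
from rig import ticket
print(ticket.hand_in())"
```

```text
the job is handed in; nothing more can be done
None
```

The job is done and handed in; it took about 17 s of robot time.

- **Carton:** I pushed it home with both open fingers, creeping at about 10 mm/s at the end. Contact with the front board showed as a stop at about 10 N. It then stood square against the board.
- **Tray:** I lifted the lip from below to about 40° (0.7 rad), and all five finds slid into the carton. I lowered the tray along the same path, at about 5°/s over the last few degrees. The finger force faded to nothing, so the tray was back on its stop before I withdrew.

**Last checks:**
- The final pictures show the tray level and empty, with the five finds in the carton.
- The carton's edges moved less than 0.1 px between the end of the push and the end of the job.
- The lens did not move, and the black look-alike shifted at most 0.2 px.
- The purple look-alike I judged only by eye; it looked undisturbed.

**Weaker checks:**
- The jar compared 0.5 px (about 1.5 mm) off. The arm never went near it, so this is probably a change of shadow.
- The notebook comparison was unreliable (match quality 0.25, 0.4 px shift), probably because of the arm and its shadow. I steered clear of it throughout.
- I did not compare the binder.

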